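# Pack the mower service kit

## Robot

A 7-joint arm with a two-finger parallel gripper is mounted at the origin on the work surface. World frame = base frame: x ahead of the robot, y to its left, z up, the work surface at z = 0. Lengths are in m, angles in degrees, forces in N, time in s.
With the tool pointing down it reaches from about 0.425 to 0.875 m from the base axis. Payload 4.7 kg.
Tool frame: the origin (TCP) lies between the finger pads; the fingertips stand env.finger_overhang ahead of it and the grasp point (between the pads) lies 5 mm behind it (env.finger_overhang is the distance from the TCP to the fingertips, in m); z points along the fingers, y is the line along which they close (so a half turn about z gives the same grasp; the last joint's range is limited). The gripper opens to 87 mm and grips with 3 to 60 N. Pads are 19 mm wide; open, the fingers measure 117 mm over their backs; the gripper's body (75 mm by 190 mm) begins 51 mm behind the grasp point.
Start: joints at [0.808, 18.392, -4.016, 83.108, 1.295, 78.541, -3.26], TCP at [0.65, -0, 0.21] pointing down, gripper open.
Joint ranges: [-163.93, 163.93], [-17.29, 119.83], [-79.2, 71.16], [3.27, 140.29], [-89.18, 269.18], [5.43, 117.66], [-154.24, 154.24]. Speed limits (degrees/s): [147.25, 147.25, 180, 180, 180, 180, 180].

## Interface

Orientations are given as [roll, pitch, yaw] about the fixed x, y, z axes, in that order (R = Rz(yaw) Ry(pitch) Rx(roll)).
In Python, from cell import telemetry, eyes, env, models gives the robot as it stands. The module is installed in compiled form; this text tells all that it offers.
- The arm moves only by the tool drive_tool, never from a script. Its arguments are lists of equal length, an entry for each row: "angular": the turn, a rotation vector about the tool's x, y, z in rad, a list of three; "delta_pos": the shift along the tool's x, y, z in cm, a list of three; "gripper": the finger opening in cm, from 0 to 8.7. A call has 1 to 20 rows; each row shifts and turns the commanded pose from where the row before left it, along the tool's axes as they then stand; what a row does not reach is not made up. A row lasts 1/10 s, in which the tool goes at most 50 mm and 8.59 degrees, less where a joint would pass 70% of its speed; a pose out of reach is approached as far as the arm can. A call with a gripper value outside its range is refused whole. The fingers move at their own pace and stop on an object; "squeeze" is the grip in N (left out, the last holds). Time passes only in rows, so rows that do not move let the fingers close. It gives the time, the measured TCP pose, the force, the opening and the grip force at its end, in the units of the state.
- telemetry.get_obs(): the state, without advancing time (a new reading comes with each control period).
- eyes.read_camera(name): name is "scene" or "side" or "wrist"; returns a dict with "pixels" (400x640x3 uint8, red, green, blue), "mtx" (3x3 intrinsics, pixels), "origin" and "orientation" of the camera in the world. Camera axes: x right, y down, z forward; pixel columns grow to the right and rows downward; lengths in m; the calibration is good to about 2 mm. The wrist camera is an equidistant fisheye: a pixel r from the principal point sees the ray r / f radians off the axis. A picture is of the moment at which its call begins. There is no depth.
- env.sign_off(): hands the job in; it is judged then, once.
Trained networks look in a picture, given as the dict that the camera call returned (one of the last four; its "shot" number tells which), for a name from the list of things; names that differ only in an ending like _2 or _b are one class to them, and where a whole thing is asked for, a point or a joint stands for the part that bears it (a point fixed in the world has none). Each returns a list of dicts, best first, with "p" (0 to 1); they miss things now and then, are a little off and sometimes report something else, mostly with a low value. They report only what shows in the picture. A call takes as long as a camera call. They do not tell look-alikes from the thing itself.
- models.search_frame(picture, target): "centre" ([column, row] in pixels, amid what is visible of it).
- models.cut_out(picture, target): "pixels" (400x640 bool, what is visible of it) and "centre" ([column, row] in pixels, amid what is visible of it).
The state is a dict: "time_s": time; "qpos": joint angles; "joint_velocities": joint speeds; "effort": joint torques, N m; "tool_pos": TCP position; "tool_rot": TCP orientation; "force": force on the tool from outside, world axes, zero at the start; "wrist_torque": the same for the moment, N m; "grip_width": finger opening in m; "grasp_force": force on a finger pad.
Only numpy, scipy, OpenCV 4.12 (cv2) and the standard library are available. Lean on these libraries where they do the work, as an engineer would, in place of code of your own. Each camera call takes 0.05 s, during which the arm holds its last target. There are 200 camera calls.

## Task

Pack the mower's service kit into the grey tray: stand the red oil filter in the red cup, the yellow-lidded jar in the yellow cup, the green spark-plug carton in the green cup and the blue-capped air filter in the blue cup, each upright and flat on the cup's floor, and let go. Leave the white oil filter and the white-lidded jar standing where they are on the mat; they belong to other machines.

Things in the scene. Friction and masses are not known exactly. Their poses are not given: they have to be found in the camera images.
- oil_filter_red: RED spin-on engine oil filter: round canister 58 mm in diameter, 68 mm tall, fluted red dome with a small dark disc on top. Stands upright at the start on a black mat 3 mm thick; loose. Origin: centre of its underside, z up along its axis. Grip it from above, near its top. The six parts on the mat stand at least 98 mm apart, centre to centre, in shuffled places.
- jar_yellow: Round amber jar with a YELLOW lid, paper label: 52 mm in diameter, 60 mm tall (lid is the top 18 mm). Stands upright at the start on a black mat 3 mm thick; loose. Origin: centre of its underside, z up along its axis. Grip it from above, near its top. The six parts on the mat stand at least 98 mm apart, centre to centre, in shuffled places.
- carton_green: GREEN spark-plug carton with a white band: box 56 mm (its x) x 30 mm (its y) x 58 mm tall. Turned to any yaw up to about 60 degrees; grip it across the 30 mm. Stands upright at the start on a black mat 3 mm thick; loose. Origin: centre of its underside, z up along its axis. Grip it from above, near its top. The six parts on the mat stand at least 98 mm apart, centre to centre, in shuffled places.
- air_filter_blue: Round air-filter cartridge, white pleats between two BLUE end caps, black spot on top: 58 mm in diameter, 64 mm tall. The body is solid to grip anywhere. Stands upright at the start on a black mat 3 mm thick; loose. Origin: centre of its underside, z up along its axis. Grip it from above, near its top. The six parts on the mat stand at least 98 mm apart, centre to centre, in shuffled places.
- oil_filter_white: WHITE oil filter, same shape and size as the red one (58 mm in diameter, 68 mm tall). Does not belong to the kit: leave it. Stands upright at the start on a black mat 3 mm thick; loose. Origin: centre of its underside, z up along its axis.
- jar_white: Amber jar with a WHITE lid, same shape and size as the yellow-lidded one (52 mm in diameter, 60 mm tall). Does not belong to the kit: leave it. Stands upright at the start on a black mat 3 mm thick; loose. Origin: centre of its underside, z up along its axis.
- cup_red: RED square open cup, one of four in a 2 x 2 block (112 mm pitch, shuffled places, all sharing one yaw) fixed in a low grey tray whose rim is 22 mm above the table. 100 x 100 mm outside, 20 mm high; inside 92 x 92 mm, walls and floor 4 mm thick. Origin: centre of its underside, which is 5 mm above the table; x and y run along its sides. Does not move.
- cup_yellow: YELLOW square open cup, one of four in a 2 x 2 block (112 mm pitch, shuffled places, all sharing one yaw) fixed in a low grey tray whose rim is 22 mm above the table. 100 x 100 mm outside, 20 mm high; inside 92 x 92 mm, walls and floor 4 mm thick. Origin: centre of its underside, which is 5 mm above the table; x and y run along its sides. Does not move.
- cup_green: GREEN square open cup, one of four in a 2 x 2 block (112 mm pitch, shuffled places, all sharing one yaw) fixed in a low grey tray whose rim is 22 mm above the table. 100 x 100 mm outside, 20 mm high; inside 92 x 92 mm, walls and floor 4 mm thick. Origin: centre of its underside, which is 5 mm above the table; x and y run along its sides. Does not move.
- cup_blue: BLUE square open cup, one of four in a 2 x 2 block (112 mm pitch, shuffled places, all sharing one yaw) fixed in a low grey tray whose rim is 22 mm above the table. 100 x 100 mm outside, 20 mm high; inside 92 x 92 mm, walls and floor 4 mm thick. Origin: centre of its underside, which is 5 mm above the table; x and y run along its sides. Does not move.
There are look-alikes about, which are no part of the job. There is more than one size of the oil_filter_red; the job needs the smaller.

How it is judged:
By the outcome, as a careful person would: the job done as asked, in the order asked, and still so for the second after the job is handed in, with the robot touching nothing.
It also fails if it takes over 104 s, if anything falls off the work surface, if the arm or the gripper's body presses on something with over 40 N, if the wrist force passes 120 N, or if a joint passes its speed limit or range.

## Working session

There is one attempt and no reset: what is moved stays moved. The work goes in short steps, Python scripts to look and compute and a tool call to move; the robot and the scene stay as the last step left them, time stands still between calls to the robot, and variables do not carry over. Pictures are saved under pics/ and viewed, at most 14 in all, crops included, and the job is handed in when it is done.

Besides the shell and the picture viewer there is one more tool, called after "Call:" by a JSON object that holds its "api" and its "payload", one argument or row to a line. drive_tool: Moves the arm, as the interface text tells. Its arguments: {"type":"object","properties":{"angular":{"type":"array","items":{"type":"array","items":{"type":"number"}}},"delta_pos":{"type":"array","items":{"type":"array","items":{"type":"number"}}},"gripper":{"type":"array","items":{"type":"number"}},"squeeze":{"type":"number"}},"required":["angular","delta_pos","gripper"]}

```bash
mkdir -p pics; cat > h.py <<'E'
import numpy as np,cv2
from scipy.spatial.transform import Rotation as R
from cell import telemetry,eyes,env,models
def rot(o):
    o=np.array(o,float)
    if o.shape==(3,3): return o
    return R.from_euler('xyz',o,degrees=True).as_matrix() if o.size==3 else R.from_quat(o).as_matrix()
def ray(c,px,fish=False):
    K=np.array(c['mtx']);u=(px[0]-K[0,2])/K[0,0];v=(px[1]-K[1,2])/K[1,1]
    if fish:
        r=np.hypot(u,v)+1e-12;d=np.array([u/r*np.sin(r),v/r*np.sin(r),np.cos(r)])
    else: d=np.array([u,v,1.])
    return rot(c['orientation'])@d
def at(c,px,z,fish=False):
    d=ray(c,px,fish);o=np.array(c['origin']);return (o+d*(z-o[2])/d[2])[:2]
def save(c,n): cv2.imwrite('pics/'+n+'.png',c['pixels'][:,:,::-1])
E
python3 - <<'E'
from h import *
print(env.finger_overhang, telemetry.get_obs())
for n in ['scene','side','wrist']:
    c=eyes.read_camera(n);save(c,n+'0');print(n,c['origin'],c['orientation'],c['mtx'])
    for t,z in [('oil_filter_red',.071),('jar_yellow',.063),('carton_green',.061),('air_filter_blue',.067),('oil_filter_white',.071),('jar_white',.063),('cup_red',.02),('cup_yellow',.02),('cup_green',.02),('cup_blue',.02)]:
        for d in models.search_frame(c,t)[:4]:
            if d['p']>.2: print(t,round(d['p'],2),np.round(d['centre']),np.round(at(c,d['centre'],z*.6,n=='wrist'),3))
E
```

```text
0.014 {'time_s': 0.0, 'qpos': array([ 0.80885808, 18.43870665, -4.01517857, 83.17570306,  1.29532352,
       78.53902587, -3.26121194]), 'joint_velocities': array([ 0.07312145,  0.08484245, -0.14837998, -0.05056976, -0.05889478,
       -0.04607984,  0.08442351]), 'effort': array([-2.58547143e-04, -4.91284704e+01, -4.03903294e-01, -3.12526345e+01,
       -6.40594075e-02,  4.37659642e-02,  1.61017233e-04]), 'tool_pos': array([ 6.49426901e-01, -6.91267526e-05,  2.08958455e-01]), 'tool_rot': array([-1.79891823e+02,  6.14037056e-03,  8.99994328e+01]), 'force': array([-0.68186762,  0.46596559, -0.21370721]), 'wrist_torque': array([-0.00636201, -0.00158533,  0.03537019]), 'grasp_force': 0.0, 'grip_width': 0.08692796571115237}
scene [ 1.36258647 -0.39263822  0.7948976 ] [-131.00029355    0.98050129   61.35911972] [[431.07953194   0.         333.05926616]
 [  0.         431.07953194 193.4988922 ]
 [  0.           0.           1.        ]]
oil_filter_red 0.94 [391. 175.] [0.609 0.189]
oil_filter_red 0.92 [436. 195.] [0.738 0.243]
jar_yellow 0.91 [399. 145.] [0.491 0.298]
jar_yellow 0.57 [335. 
[... 1107 characters left out ...]
_blue 0.96 [290. 313.] [ 0.429 -0.155]
wrist [0.64993383 0.0823376  0.38589174] [ 1.62600971e+02 -2.68526092e-02 -3.85549766e-02] [[309.70691629   0.         321.15499504]
 [  0.         309.70691629 201.82661423]
 [  0.           0.           1.        ]]
oil_filter_red 0.93 [268.  20.] [0.592 0.185]
oil_filter_red 0.73 [402.   9.] [0.74  0.201]
oil_filter_red 0.68 [176. 115.] [0.479 0.082]
air_filter_blue 0.57 [175.  25.] [0.477 0.193]
oil_filter_white 0.94 [176. 115.] [0.479 0.083]
jar_white 0.79 [263. 110.] [0.585 0.081]
cup_red 0.62 [259. 251.] [ 0.565 -0.106]
cup_yellow 0.64 [221. 335.] [ 0.485 -0.266]
cup_green 0.96 [260. 326.] [ 0.554 -0.238]
cup_blue 0.64 [189. 258.] [ 0.457 -0.121]
```

View pics/scene0.png

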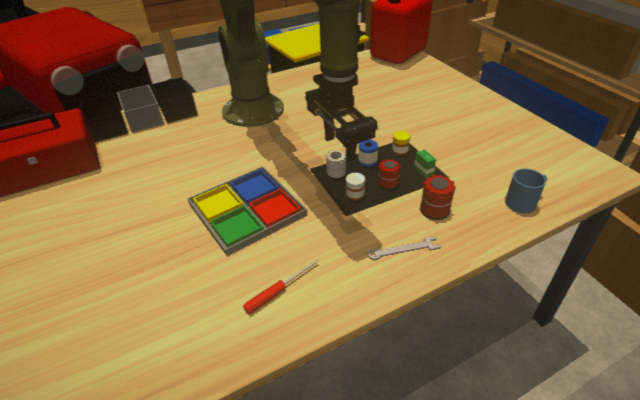

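View pics/side0.png

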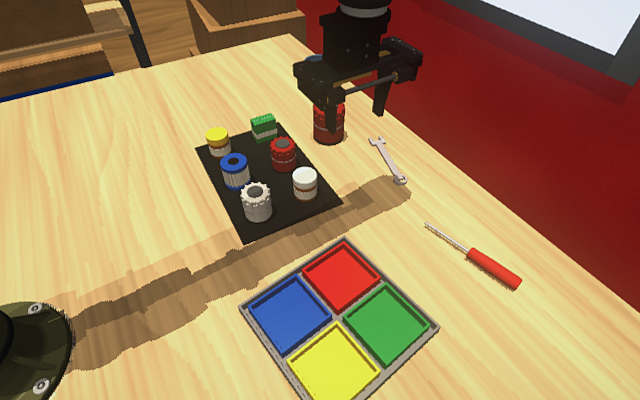

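View pics/wrist0.png

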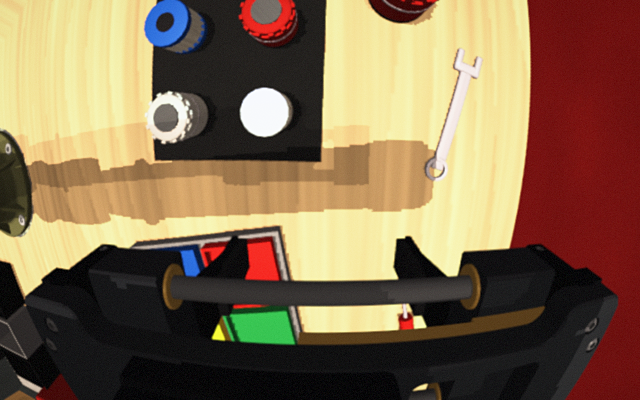

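The scene camera shows six parts on the mat. The small red filter is at scene px (391,175), with a larger look-alike off the mat at (436,195). The tray is at about (247,207). The blue air filter was missed by the network but is visible at scene (368,153) and side (235,168). The wrist view shows the inner mat parts.

```bash
cat >> h.py <<'E'
def proj(c,P):
    q=(np.asarray(P)-np.array(c['origin']))@rot(c['orientation']);K=np.array(c['mtx'])
    return np.c_[q[:,0]/q[:,2]*K[0,0]+K[0,2],q[:,1]/q[:,2]*K[1,1]+K[1,2]]
def band(c,xy,r,z0,z1):
    a=np.linspace(0,2*np.pi,40);C=np.c_[xy[0]+r*np.cos(a),xy[1]+r*np.sin(a)]
    h=cv2.convexHull(proj(c,np.r_[np.c_[C,0*a+z0],np.c_[C,0*a+z1]]).astype(np.float32))
    m=cv2.moments(h);return np.array([m['m10'],m['m01']])/m['m00']
def hsv(c): return cv2.cvtColor(c['pixels'],cv2.COLOR_RGB2HSV)
RNG={'red':[(0,120,60),(8,255,255)],'yellow':[(22,120,90),(34,255,255)],'green':[(45,90,40),(80,255,255)],'blue':[(100,130,50),(125,255,255)]}
def cmask(c,col):
    h=hsv(c);m=cv2.inRange(h,*RNG[col])
    if col=='red': m|=cv2.inRange(h,(170,120,60),(180,255,255))
    return m
def blobs(c,col,amin=40):
    n,l,s,ce=cv2.connectedComponentsWithStats(cmask(c,col));return [(ce[i],s[i,4],l==i) for i in range(1,n) if s[i,4]>amin]
E
python3 - <<'E'
from h import *
from scipy.optimize import least_squares
S={n:eyes.read_camera(n) for n in['scene','side']}
G={'red':((.595,.187),.029,.003,.071),'yellow':((.487,.305),.026,.045,.063),'blue':((.48,.19),.029,.05,.067),'green':((.605,.31),.025,.003,.061)}
for col,(g,r,z0,z1) in G.items():
    obs=[]
    for n,c in S.items():
        p=proj(c,[[*g,(z0+z1)/2]])[0]
        b=blobs(c,col,30); k=min(b,key=lambda t:np.hypot(*(t[0]-p))); print(col,n,p.round(),[(t[0].round(),t[1]) for t in b if np.hypot(*(t[0]-p))<25])
        m=k[2] if col not in('red',) else max(models.cut_out(c,'oil_filter_red'),key=lambda d:-np.hypot(*(np.array(d['centre'])-p)))['pixels']
        ys,xs=np.nonzero(m);obs.append((c,np.array([xs.mean(),ys.mean()])))
    print(col,[s.x.round(4) for s in [least_squares(lambda q:np.concatenate([band(c,q,r,z0,z1)-o for c,o in ob]),g) for ob in (obs,obs[:1],obs[1:])]])
for col in RNG:   # cups: floor blob corners
    for n,c in S.items():
        p=np.array(dict(red=[.53,-.138],yellow=[.444,-.263],green=[.548,-.252],blue=[.429,-.156])[col])
        b=[t for t in blobs(c,col,300)];k=min(b,key=lambda t:np.hypot(*(at(c,t[0],.02)-p)))
        ys,xs=np.nonzero(k[2]);h=cv2.convexHull(np.c_[xs,ys].astype(np.float32))[:,0]
        w=np.array([at(c,q,.025) for q in h])
        (ce,sz,an)=cv2.minAreaRect((w*1000).astype(np.float32));print('cup',col,n,np.round(ce),np.round(sz),round(an,1))
E
```

```text
red scene [388. 174.] [(array([389., 173.]), np.int32(413))]
red side [284. 154.] [(array([283., 155.]), np.int32(651))]
red [array([0.5939, 0.1911]), array([0.5973, 0.1913]), array([0.5911, 0.1863])]
yellow scene [400. 139.] [(array([396., 121.]), np.int32(100))]
yellow side [220. 136.] [(array([216., 133.]), np.int32(260))]
yellow [array([0.4654, 0.318 ]), array([0.3963, 0.3543]), array([0.4818, 0.3185])]
blue scene [367. 147.] [(array([368., 145.]), np.int32(122))]
blue side [235. 163.] [(array([233., 163.]), np.int32(366)), (array([235., 187.]), np.int32(49))]
blue [array([0.476 , 0.1953]), array([0.4722, 0.1976]), array([0.4766, 0.1948])]
green scene [425. 164.] [(array([426., 158.]), np.int32(191))]
green side [266. 127.] [(array([263., 123.]), np.int32(365)), (array([265., 138.]), np.int32(101))]
green [array([0.5973, 0.324 ]), array([0.583 , 0.3317]), array([0.6055, 0.3261])]
cup red scene [ 546. -139.] [112. 109.] 7.7
cup red side [ 537. -143.] [108. 108.] 7.8
cup yellow scene [ 455. -264.] [121. 107.] 8.0
cup yellow side [ 443. -268.] [103. 103.] 7.9
cup green scene [ 562. -248.] [107. 102.] 7.9
cup green side [ 552. -253.] [107. 103.] 8.0
cup blue scene [ 432. -153.] [99. 99.] 7.5
cup blue side [ 428. -158.] [101. 106.] 7.9
```

Call:
{"api": "drive_tool", "payload": {
  "angular": [
    [0,0,0],
    [0,0,0],
    [0,0,0],
    [0,0,0],
    [0,0,0],
    [0,0,0],
    [0,0,0],
    [0,0,0],
    [0,0,0]
  ],
  "delta_pos": [
    [3.2,-0.9,0],
    [3.2,-0.9,0],
    [3.2,-0.9,0],
    [3.2,-0.9,0],
    [3.2,-0.9,0],
    [3.0,-1.0,0],
    [0,0,0],
    [0,0,0],
    [0,0,0]
  ],
  "gripper": [8,8,8,8,8,8,8,8,8],
  "squeeze": 25
}}

```text
time_s: 2.75
tool_pos: [0.5956, 0.1884, 0.21]
tool_rot: [180.0, 0.1, 89.9]
force: [0.8, 0.0, -0.6]
grip_width: 0.08
grasp_force: 0.0
```

```bash
cat >> h.py <<'E'
def fproj(c,P):
    q=(np.asarray(P,float)-np.array(c['origin']))@rot(c['orientation']);K=np.array(c['mtx'])
    s=np.hypot(q[:,0],q[:,1])+1e-12;t=np.arctan2(s,q[:,2])
    return np.c_[q[:,0]/s*t*K[0,0]+K[0,2],q[:,1]/s*t*K[1,1]+K[1,2]]
E
python3 - <<'E'
from h import *
c=eyes.read_camera('wrist');save(c,'w1');o=telemetry.get_obs();print(o['tool_pos'],o['tool_rot'],c['origin'])
for t,z in [('oil_filter_red',.071),('jar_yellow',.063),('carton_green',.061),('air_filter_blue',.067),('oil_filter_white',.071),('jar_white',.063)]:
    for d in models.cut_out(c,t)[:3]:
        if d['p']>.3: print(t,round(d['p'],2),np.round(d['centre']),np.round(at(c,d['centre'],z*.7,True),3))
for col,z in dict(yellow=.06,green=.061,blue=.067,red=.06).items():
    print(col,[(b[0].round(),b[1],at(c,b[0],z,True).round(4)) for b in blobs(c,col,150)])
E
```

```text
[0.59566212 0.18813826 0.21002491] [1.79981554e+02 5.36202620e-02 8.98584338e+01] [0.59556525 0.27096426 0.38576929]
oil_filter_red 0.66 [453. 147.] [0.748 0.231]
oil_filter_red 0.56 [319. 179.] [0.593 0.192]
jar_yellow 0.68 [218.  79.] [0.481 0.308]
air_filter_blue 0.69 [220. 180.] [0.478 0.192]
air_filter_blue 0.67 [223. 249.] [0.472 0.103]
oil_filter_white 0.71 [224. 250.] [0.474 0.103]
jar_white 0.91 [318. 260.] [0.591 0.087]
yellow [(array([214.,  77.]), np.int32(1767), array([0.4809, 0.3086]))]
green [(array([326.,  63.]), np.int32(792), array([0.6006, 0.3181])), (array([325.,  79.]), np.int32(816), array([0.6002, 0.3008]))]
blue [(array([216., 184.]), np.int32(1697), array([0.4795, 0.192 ]))]
red [(array([599., 177.]), np.int32(29235), array([1.0112, 0.2064])), (array([420., 131.]), np.int32(389), array([0.7028, 0.2485])), (array([455., 145.]), np.int32(2997), array([0.7464, 0.2348])), (array([319., 181.]), np.int32(1788), array([0.5936, 0.1917]))]
```

View pics/w1.png

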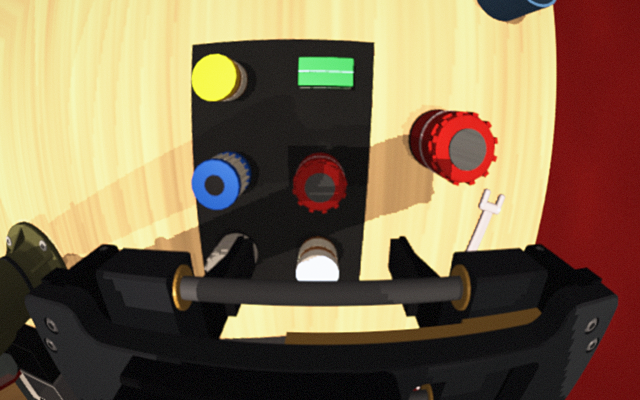

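The wrist view shows the red filter centred between the fingers at (319,182), the carton top at (326,72) nearly square to the axes, the yellow lid at (215,77) and the blue cap at (216,184).

Call:
{"api": "drive_tool", "payload": {
  "angular": [
    [0,0,0],
    [0,0,0],
    [0,0,0],
    [0,0,0],
    [0,0,0],
    [0,0,0],
    [0,0,0],
    [0,0,0],
    [0,0,0],
    [0,0,0],
    [0,0,0],
    [0,0,0],
    [0,0,0],
    [0,0,0],
    [0,0,0],
    [0,0,0]
  ],
  "delta_pos": [
    [0.2,-0.2,2.5],
    [0,0,4],
    [0,0,4],
    [0,0,3],
    [0,0,1.5],
    [0,0,0.8],
    [0,0,0],
    [0,0,0],
    [0,0,0],
    [0,0,0],
    [0,0,0],
    [0,0,0],
    [0,0,0],
    [0,0,0],
    [0,0,0],
    [0,0,0]
  ],
  "gripper": [8,8,8,8,8,8,8,8,5,5,5,5,5,5,5,5],
  "squeeze": 25
}}

```text
time_s: 4.7
tool_pos: [0.5935, 0.1921, 0.0526]
tool_rot: [179.9, -0.0, 90.0]
force: [0.6, 0.4, 3.8]
grip_width: 0.0568
grasp_force: 25.0
```

Call:
{"api": "drive_tool", "payload": {
  "angular": [
    [0,0,0],
    [0,0,0],
    [0,0,0],
    [0,0,0],
    [0,0,0],
    [0,0,0],
    [0,0,0],
    [0,0,0],
    [0,0,0],
    [0,0,0],
    [0,0,0],
    [0,0,0],
    [0,0,0],
    [0,0,0],
    [0,0,0],
    [0,0,0],
    [0,0,0]
  ],
  "delta_pos": [
    [0,0,-1],
    [0,0,-3],
    [0,0,-3],
    [0,0,-3],
    [-2,-0.2,0],
    [-3.5,-0.5,0],
    [-3.5,-0.5,0],
    [-3.5,-0.5,0],
    [-3.5,-0.5,0],
    [-3.5,-0.5,0],
    [-3.5,-0.5,0],
    [-3.5,-0.5,0],
    [-3.5,-0.5,0],
    [-2,-0.5,0],
    [-1.2,-0.5,0],
    [0,0,0],
    [0,0,0]
  ],
  "gripper": [5,5,5,5,5,5,5,5,5,5,5,5,5,5,5,5,5]
}}

```text
time_s: 6.4
tool_pos: [0.5411, -0.1384, 0.152]
tool_rot: [-180.0, -0.1, 90.1]
force: [-0.2, 0.1, -1.9]
grip_width: 0.057
grasp_force: 25.0
```

```bash
python3 - <<'E'
from h import *
c=eyes.read_camera('wrist');save(c,'w2');o=telemetry.get_obs();print(o['tool_pos'],o['grasp_force'],o['grip_width'])
for col in RNG:
    for b in blobs(c,col,600):
        ys,xs=np.nonzero(b[2]);w=np.array([at(c,q,.025,True) for q in zip(xs[::3],ys[::3])])
        print(col,b[1],(w.min(0)*1e3).round(),(w.max(0)*1e3).round())
E
```

```text
[ 0.54136547 -0.1378693   0.15198974] 24.99812364578247 0.05689656390679672
red 17067 [ 920. -947.] [1768.  181.]
red 10991 [ 485. -244.] [596. -83.]
red 1257 [-386. -799.] [ -35. -513.]
green 1193 [ 511. -308.] [ 613. -280.]
blue 8017 [ 374. -212.] [488. -98.]
```

View pics/w2.png

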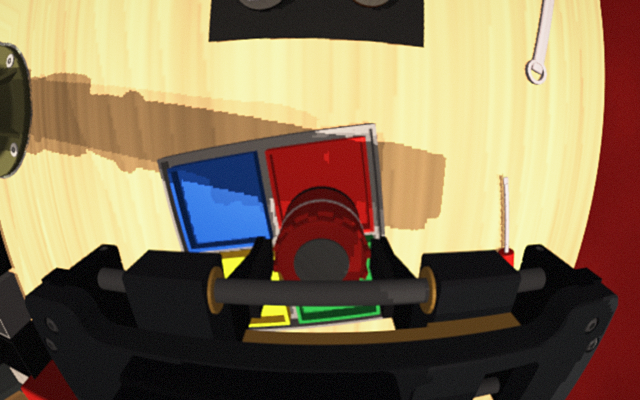

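The filter hangs over the red cup: cup corners at about (268,150)–(372,240), filter disc at (320,260). Blue's measured centre matches my tray fit.

Call:
{"api": "drive_tool", "payload": {
  "angular": [
    [0,0,0],
    [0,0,0],
    [0,0,0],
    [0,0,0],
    [0,0,0],
    [0,0,0],
    [0,0,0],
    [0,0,0],
    [0,0,0],
    [0,0,0]
  ],
  "delta_pos": [
    [0,0,2],
    [0,0,3],
    [0,0,2.5],
    [0,0,1.1],
    [0,0,0.5],
    [0,0,0.15],
    [0,0,0],
    [0,0,0],
    [0,0,0],
    [0,0,0]
  ],
  "gripper": [5,5,5,5,5,5,5,5,5,5]
}}

```text
time_s: 7.45
tool_pos: [0.5414, -0.1402, 0.0602]
tool_rot: [179.9, 0.0, 90.0]
force: [-0.3, 0.3, -2.0]
grip_width: 0.0567
grasp_force: 25.0
```

Call:
{"api": "drive_tool", "payload": {
  "angular": [
    [0,0,0],
    [0,0,0],
    [0,0,0],
    [0,0,0],
    [0,0,0],
    [0,0,0],
    [0,0,0],
    [0,0,0],
    [0,0,0],
    [0,0,0],
    [0,0,0]
  ],
  "delta_pos": [
    [0,0,0.15],
    [0,0,0],
    [0,0,0],
    [0,0,0],
    [0,0,0],
    [0,0,0],
    [0,0,-1],
    [0,0,-3],
    [0,0,-4],
    [0,0,-4],
    [0,0,-1]
  ],
  "gripper": [5,5,7.4,7.4,7.4,7.4,7.4,7.4,7.4,7.4,7.4]
}}

```text
time_s: 8.55
tool_pos: [0.5439, -0.1407, 0.1943]
tool_rot: [179.5, 0.1, 90.0]
force: [0.4, 0.5, -0.1]
grip_width: 0.074
grasp_force: 0.0
```

Call:
{"api": "drive_tool", "payload": {
  "angular": [
    [0,0,0],
    [0,0,0],
    [0,0,0],
    [0,0,0],
    [0,0,0],
    [0,0,0],
    [0,0,0],
    [0,0,0],
    [0,0,0],
    [0,0,0],
    [0,0,0],
    [0,0,0],
    [0,0,0],
    [0,0,0],
    [0,0,0],
    [0,0,0]
  ],
  "delta_pos": [
    [2,-0.4,0],
    [3.7,-0.4,0],
    [3.7,-0.4,0],
    [3.7,-0.4,0],
    [3.7,-0.4,0],
    [3.7,-0.4,0],
    [3.7,-0.4,0],
    [3.7,-0.4,0],
    [3.7,-0.4,0],
    [3.7,-0.4,0],
    [3.7,-0.4,0],
    [3,-0.4,0],
    [2,-0.8,0],
    [0.6,-0.4,0],
    [0,0,0],
    [0,0,0]
  ],
  "gripper": [7.8,7.8,7.8,7.8,7.8,7.8,7.8,7.8,7.8,7.8,7.8,7.8,7.8,7.8,7.8,7.8]
}}

```text
time_s: 10.15
tool_pos: [0.4817, 0.3043, 0.1881]
tool_rot: [180.0, 0.1, 89.9]
force: [0.2, 0.1, 0.3]
grip_width: 0.0781
grasp_force: 0.0
```

```bash
python3 - <<'E'
from h import *
c=eyes.read_camera('wrist');o=telemetry.get_obs();print(o['tool_pos'],o['tool_rot'])
for col,z in dict(yellow=.06,green=.061,blue=.067).items():
    print(col,[(b[0].round(),b[1],at(c,b[0],z,True).round(4)) for b in blobs(c,col,150)])
s=eyes.read_camera('side');save(s,'s2')
E
```

```text
[0.48193843 0.30402005 0.18807996] [1.79968612e+02 6.30190523e-02 8.98551410e+01]
yellow [(array([324., 184.]), np.int32(968), array([0.485 , 0.3103]))]
green [(array([430., 183.]), np.int32(1669), array([0.5957, 0.3117]))]
blue [(array([319., 249.]), np.int32(186), array([0.4791, 0.2412])), (array([317., 273.]), np.int32(627), array([0.4775, 0.2108]))]
```

View pics/s2.png

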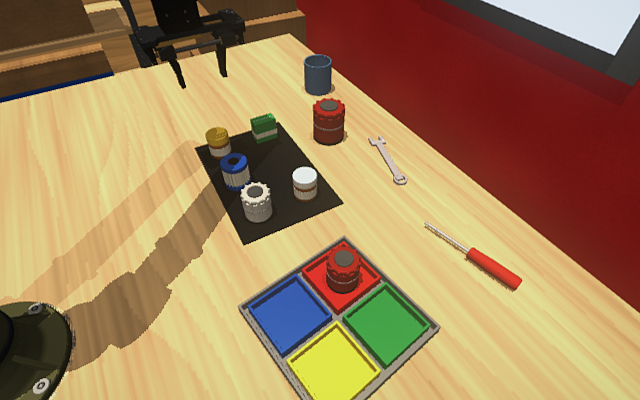

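The red filter stands upright in the red cup at (343,270). The arm is now over the yellow jar.

Call:
{"api": "drive_tool", "payload": {
  "angular": [
    [0,0,0],
    [0,0,0],
    [0,0,0],
    [0,0,0],
    [0,0,0],
    [0,0,0],
    [0,0,0],
    [0,0,0],
    [0,0,0],
    [0,0,0],
    [0,0,0],
    [0,0,0],
    [0,0,0],
    [0,0,0],
    [0,0,0],
    [0,0,0]
  ],
  "delta_pos": [
    [0.4,0,2],
    [0,0,4],
    [0,0,4],
    [0,0,2.5],
    [0,0,1.3],
    [0,0,0.6],
    [0,0,0],
    [0,0,0],
    [0,0,0],
    [0,0,0],
    [0,0,0],
    [0,0,0],
    [0,0,0],
    [0,0,-1],
    [0,0,-3],
    [0,0,-3]
  ],
  "gripper": [7.8,7.8,7.8,7.8,7.8,7.8,7.8,7.8,4.5,4.5,4.5,4.5,4.5,4.5,4.5,4.5]
}}

```text
time_s: 11.85
tool_pos: [0.4802, 0.3095, 0.1144]
tool_rot: [-179.9, 0.1, 90.0]
force: [1.3, 0.2, -0.7]
grip_width: 0.0508
grasp_force: 25.0
```

Call:
{"api": "drive_tool", "payload": {
  "angular": [
    [0,0,0],
    [0,0,0],
    [0,0,0],
    [0,0,0],
    [0,0,0],
    [0,0,0],
    [0,0,0],
    [0,0,0],
    [0,0,0],
    [0,0,0],
    [0,0,0],
    [0,0,0],
    [0,0,0],
    [0,0,0],
    [0,0,0],
    [0,0,0],
    [0,0,0],
    [0,0,0],
    [0,0,0]
  ],
  "delta_pos": [
    [0,0,-3],
    [-1.5,-0.2,-2],
    [-3.5,-0.2,0],
    [-3.5,-0.2,0],
    [-3.5,-0.2,0],
    [-3.5,-0.2,0],
    [-3.5,-0.2,0],
    [-3.5,-0.2,0],
    [-3.5,-0.2,0],
    [-3.5,-0.2,0],
    [-3.5,-0.2,0],
    [-3.5,-0.2,0],
    [-3.5,-0.2,0],
    [-3.5,-0.2,0],
    [-3.5,-0.2,0],
    [-3.5,-0.2,0],
    [-3.5,-0.2,0],
    [-3.5,-0.2,0],
    [0,0,0]
  ],
  "gripper": [4.5,4.5,4.5,4.5,4.5,4.5,4.5,4.5,4.5,4.5,4.5,4.5,4.5,4.5,4.5,4.5,4.5,4.5,4.5]
}}

```text
time_s: 13.75
tool_pos: [0.4452, -0.2708, 0.1646]
tool_rot: [-180.0, 0.2, 89.6]
force: [-0.1, 0.0, -1.8]
grip_width: 0.0508
grasp_force: 25.0
```

Call:
{"api": "drive_tool", "payload": {
  "angular": [
    [0,0,0],
    [0,0,0],
    [0,0,0],
    [0,0,0],
    [0,0,0],
    [0,0,0],
    [0,0,0],
    [0,0,0],
    [0,0,0],
    [0,0,0]
  ],
  "delta_pos": [
    [0,0,2],
    [0,0,3],
    [0,0,3],
    [0,0,1.8],
    [0,0,0.9],
    [0,0,0.5],
    [0,0,0.1],
    [0,0,0],
    [0,0,0],
    [0,0,0]
  ],
  "gripper": [4.5,4.5,4.5,4.5,4.5,4.5,4.5,4.5,4.5,4.5]
}}

```text
time_s: 14.75
tool_pos: [0.4476, -0.2653, 0.0519]
tool_rot: [179.9, 0.0, 90.0]
force: [0.6, -0.3, -0.9]
grip_width: 0.0509
grasp_force: 25.0
```

Call:
{"api": "drive_tool", "payload": {
  "angular": [
    [0,0,0],
    [0,0,0],
    [0,0,0],
    [0,0,0],
    [0,0,0],
    [0,0,0],
    [0,0,0],
    [0,0,0],
    [0,0,0],
    [0,0,0],
    [0,0,0]
  ],
  "delta_pos": [
    [0,0,0.2],
    [0,0,0],
    [0,0,0],
    [0,0,0],
    [0,0,0],
    [0,0,0],
    [0,0,-1],
    [0,0,-3],
    [0,0,-4],
    [0,0,-4],
    [0,0,-2]
  ],
  "gripper": [4.5,4.5,6.8,6.8,6.8,6.8,6.8,6.8,6.8,6.8,6.8]
}}

```text
time_s: 15.85
tool_pos: [0.4486, -0.266, 0.1938]
tool_rot: [179.7, 0.1, 90.0]
force: [-0.2, 0.0, 0.9]
grip_width: 0.0681
grasp_force: 0.0
```

Call:
{"api": "drive_tool", "payload": {
  "angular": [
    [0,0,0],
    [0,0,0],
    [0,0,0],
    [0,0,0],
    [0,0,0],
    [0,0,0],
    [0,0,0],
    [0,0,0],
    [0,0,0],
    [0,0,0],
    [0,0,0],
    [0,0,0],
    [0,0,0],
    [0,0,0],
    [0,0,0],
    [0,0,0],
    [0,0,0],
    [0,0,0],
    [0,0,0]
  ],
  "delta_pos": [
    [2,0.5,0],
    [3.5,0.9,0],
    [3.5,0.9,0],
    [3.5,0.9,0],
    [3.5,0.9,0],
    [3.5,0.9,0],
    [3.5,0.9,0],
    [3.5,0.9,0],
    [3.5,0.9,0],
    [3.5,0.9,0],
    [3.5,0.9,0],
    [3.5,0.9,0],
    [3.5,0.9,0],
    [3.5,0.9,0],
    [3.5,0.9,0],
    [3.5,0.9,0],
    [3,1.2,0],
    [0,0,0],
    [0,0,0]
  ],
  "gripper": [7,7,7,7,7,7,7,7,7,7,7,7,7,7,7,7,7,7,7]
}}

```text
time_s: 17.75
tool_pos: [0.5988, 0.3103, 0.189]
tool_rot: [-180.0, 0.0, 90.1]
force: [-0.5, -0.9, -0.9]
grip_width: 0.0698
grasp_force: 0.0
```

```bash
python3 - <<'E'
from h import *
c=eyes.read_camera('wrist');save(c,'w3');o=telemetry.get_obs();print(o['tool_pos'],o['tool_rot'],o['qpos'])
m=cmask(c,'green')
ys,xs=np.nonzero(m); k=(abs(xs-320)<90)&(ys<260); print(k.sum())
w=np.array([at(c,q,.061,True) for q in zip(xs[k],ys[k])]);print(w.mean(0),cv2.minAreaRect((w*1000).astype(np.float32)))
for d in models.cut_out(c,'carton_green')[:2]: print(d['p'],d['centre'],at(c,d['centre'],.055,True))
E
```

```text
[0.59913436 0.30888019 0.18913201] [-1.79999777e+02  7.60343454e-02  8.99654929e+01] [-19.55174967  22.45413125 -13.39796112  80.59369753   5.26498888
  77.59634285 -33.13875258]
1889
[0.60005747 0.31308214] ((600.2767944335938, 314.3508605957031), (40.90791320800781, 57.06945037841797), 89.9906005859375)
0.65 [324.1, 183.2] [0.60174519 0.31557574]
```

View pics/w3.png

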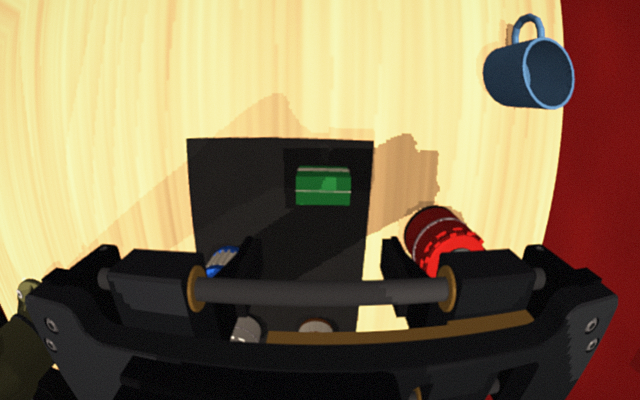

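The carton is at (323,186), square to the axes. I'll turn 90° to grip across its 30 mm side.

Call:
{"api": "drive_tool", "payload": {
  "angular": [
    [0,0,-0.1428],
    [0,0,-0.1428],
    [0,0,-0.1428],
    [0,0,-0.1428],
    [0,0,-0.1428],
    [0,0,-0.1428],
    [0,0,-0.1428],
    [0,0,-0.1428],
    [0,0,-0.1428],
    [0,0,-0.1428],
    [0,0,-0.1428],
    [0,0,0],
    [0,0,0],
    [0,0,0],
    [0,0,0]
  ],
  "delta_pos": [
    [0,0,0],
    [0,0,0],
    [0,0,0],
    [0,0,0],
    [0,0,0],
    [0,0,0],
    [0,0,0],
    [0,0,0],
    [0,0,0],
    [0,0,0],
    [0,0,0],
    [-0.1,0.1,2],
    [0,0,3],
    [0,0,2],
    [0,0,0]
  ],
  "gripper": [7,7,7,7,7,7,7,7,7,7,7,7,7,7,7]
}}

```text
time_s: 19.35
tool_pos: [0.5985, 0.3075, 0.1159]
tool_rot: [-179.8, -0.3, 179.9]
force: [-1.3, -0.3, -0.5]
grip_width: 0.0701
grasp_force: 0.0
```

Call:
{"api": "drive_tool", "payload": {
  "angular": [
    [0,0,0],
    [0,0,0],
    [0,0,0],
    [0,0,0],
    [0,0,0],
    [0,0,0],
    [0,0,0],
    [0,0,0],
    [0,0,0],
    [0,0,0],
    [0,0,0],
    [0,0,0],
    [0,0,0],
    [0,0,0],
    [0,0,0]
  ],
  "delta_pos": [
    [-0.1,0.2,2],
    [0,0,3],
    [0,0,1.7],
    [0,0,0.7],
    [0,0,0],
    [0,0,0],
    [0,0,0],
    [0,0,0],
    [0,0,0],
    [0,0,0],
    [0,0,0],
    [0,0,0],
    [0,0,0],
    [0,0,0],
    [0,0,0]
  ],
  "gripper": [7,7,7,7,7,7,2.5,2.5,2.5,2.5,2.5,2.5,2.5,2.5,2.5],
  "squeeze": 20
}}

```text
time_s: 20.85
tool_pos: [0.6011, 0.3128, 0.0451]
tool_rot: [-180.0, 0.0, 180.0]
force: [0.2, -0.6, 0.3]
grip_width: 0.0294
grasp_force: 19.9
```

Call:
{"api": "drive_tool", "payload": {
  "angular": [
    [0,0,0],
    [0,0,0],
    [0,0,0],
    [0,0,0],
    [0,0,0],
    [0,0,0],
    [0,0,0],
    [0,0,0],
    [0,0,0],
    [0,0,0],
    [0,0,0],
    [0,0,0],
    [0,0,0],
    [0,0,0],
    [0,0,0],
    [0,0,0],
    [0,0,0],
    [0,0,0],
    [0,0,0],
    [0,0,0]
  ],
  "delta_pos": [
    [0,0,-1],
    [0,0,-3.5],
    [0,0,-4],
    [0,-2,-3.5],
    [0.3,-3.5,0],
    [0.3,-3.5,0],
    [0.3,-3.5,0],
    [0.3,-3.5,0],
    [0.3,-3.5,0],
    [0.3,-3.5,0],
    [0.3,-3.5,0],
    [0.3,-3.5,0],
    [0.3,-3.5,0],
    [0.3,-3.5,0],
    [0.3,-3.5,0],
    [0.3,-3.5,0],
    [0.3,-3.5,0],
    [0.3,-3.5,0],
    [0.1,-3.5,0],
    [0,-1.7,0]
  ],
  "gripper": [2.5,2.5,2.5,2.5,2.5,2.5,2.5,2.5,2.5,2.5,2.5,2.5,2.5,2.5,2.5,2.5,2.5,2.5,2.5,2.5]
}}

```text
time_s: 22.85
tool_pos: [0.5571, -0.2532, 0.1656]
tool_rot: [-179.9, 0.0, 179.8]
force: [0.2, -1.1, -0.3]
grip_width: 0.0295
grasp_force: 19.9
```

Call:
{"api": "drive_tool", "payload": {
  "angular": [
    [0,0,0],
    [0,0,0],
    [0,0,0]
  ],
  "delta_pos": [
    [0,0,0],
    [0,0,0],
    [0,0,2]
  ],
  "gripper": [2.5,2.5,2.5]
}}

```text
time_s: 23.15
tool_pos: [0.561, -0.2466, 0.148]
tool_rot: [-180.0, 0.3, -179.8]
force: [0.3, -0.3, -1.2]
grip_width: 0.0294
grasp_force: 19.9
```

Call:
{"api": "drive_tool", "payload": {
  "angular": [
    [0,0,0],
    [0,0,0],
    [0,0,0],
    [0,0,0],
    [0,0,0],
    [0,0,0],
    [0,0,0],
    [0,0,0]
  ],
  "delta_pos": [
    [0,0,3],
    [0,0,3],
    [0,0,1.9],
    [0,0,1],
    [0,0,0.4],
    [0,0,0],
    [0,0,0],
    [0,0,0]
  ],
  "gripper": [2.5,2.5,2.5,2.5,2.5,2.5,2.5,2.5]
}}

```text
time_s: 23.95
tool_pos: [0.5589, -0.2493, 0.0534]
tool_rot: [-179.9, 0.1, -180.0]
force: [0.1, 0.4, -0.5]
grip_width: 0.0296
grasp_force: 19.9
```

Call:
{"api": "drive_tool", "payload": {
  "angular": [
    [0,0,0],
    [0,0,0],
    [0,0,0],
    [0,0,0],
    [0,0,0],
    [0,0,0],
    [0,0,0],
    [0,0,0],
    [0,0,0],
    [0,0,0],
    [0,0,0],
    [0,0,0]
  ],
  "delta_pos": [
    [0,0,0.2],
    [0,0,0],
    [0,0,0],
    [0,0,0],
    [0,0,0],
    [0,0,0],
    [0,0,-1],
    [0,0,-3],
    [0,0,-4],
    [0,0,-4],
    [0,0,-2],
    [0,0,0]
  ],
  "gripper": [2.5,2.5,5,5,5,5,5,5,5,5,6,8]
}}

```text
time_s: 25.15
tool_pos: [0.5604, -0.2499, 0.1952]
tool_rot: [-179.8, 0.4, -180.0]
force: [0.3, 0.0, -0.2]
grip_width: 0.0591
grasp_force: 0.0
```

Call:
{"api": "drive_tool", "payload": {
  "angular": [
    [0,0,0],
    [0,0,0],
    [0,0,0],
    [0,0,0],
    [0,0,0],
    [0,0,0],
    [0,0,0],
    [0,0,0],
    [0,0,0],
    [0,0,0],
    [0,0,0],
    [0,0,0],
    [0,0,0],
    [0,0,0],
    [0,0,0],
    [0,0,0]
  ],
  "delta_pos": [
    [0.6,2,0],
    [0.6,3.4,0],
    [0.6,3.4,0],
    [0.6,3.4,0],
    [0.6,3.4,0],
    [0.6,3.4,0],
    [0.6,3.4,0],
    [0.6,3.4,0],
    [0.6,3.4,0],
    [0.6,3.4,0],
    [0.6,3.4,0],
    [0.6,3.4,0],
    [0.6,3.4,0],
    [0.2,1.3,0],
    [0,0,0],
    [0,0,0]
  ],
  "gripper": [8,8,8,8,8,8,8,8,8,8,8,8,8,8,8,8]
}}

```text
time_s: 26.75
tool_pos: [0.4782, 0.1902, 0.1895]
tool_rot: [-179.9, -0.0, 179.9]
force: [-0.1, 0.1, 0.3]
grip_width: 0.0801
grasp_force: 0.0
```

```bash
python3 - <<'E'
from h import *
c=eyes.read_camera('wrist');save(c,'w4');o=telemetry.get_obs();print(o['tool_pos'],o['tool_rot'])
print([(b[0].round(),b[1],at(c,b[0],.065,True).round(4)) for b in blobs(c,'blue',150)])
for d in models.cut_out(c,'air_filter_blue')[:2]: print(d['p'],d['centre'],at(c,d['centre'],.05,True))
s=eyes.read_camera('side');cv2.imwrite('pics/c4.png',np.vstack([cv2.resize(c['pixels'],(480,300)),cv2.resize(s['pixels'],(480,300))])[:,:,::-1])
E
```

```text
[0.47852247 0.18966197 0.1896128 ] [-1.79921756e+02 -2.76109838e-02  1.79848088e+02]
[(array([ 79., 152.]), np.int32(3463), array([ 0.425 , -0.1072])), (array([322., 190.]), np.int32(2184), array([0.4771, 0.1908]))]
0.91 [322.1, 189.3] [0.48061985 0.19073641]
```

View pics/c4.png

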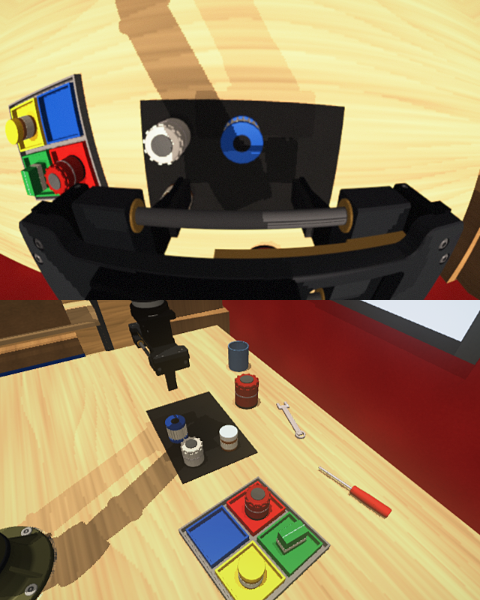

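Red, yellow and green all stand in their cups. The blue filter is centred between the fingers at (242,140) of the crop.

Call:
{"api": "drive_tool", "payload": {
  "angular": [
    [0,0,0],
    [0,0,0],
    [0,0,0],
    [0,0,0],
    [0,0,0],
    [0,0,0],
    [0,0,0],
    [0,0,0],
    [0,0,0],
    [0,0,0],
    [0,0,0],
    [0,0,0],
    [0,0,0],
    [0,0,0],
    [0,0,0]
  ],
  "delta_pos": [
    [0,0.1,2],
    [0,0,4],
    [0,0,4],
    [0,0,2.5],
    [0,0,1],
    [0,0,0.5],
    [0,0,0],
    [0,0,0],
    [0,0,0],
    [0,0,0],
    [0,0,0],
    [0,0,0],
    [0,0,0],
    [0,0,0],
    [0,0,0]
  ],
  "gripper": [8,8,8,8,8,8,8,8,5,5,5,5,5,5,5],
  "squeeze": 25
}}

```text
time_s: 28.4
tool_pos: [0.4783, 0.193, 0.0504]
tool_rot: [-180.0, 0.0, 180.0]
force: [0.3, -0.9, 3.6]
grip_width: 0.0565
grasp_force: 25.0
```

Call:
{"api": "drive_tool", "payload": {
  "angular": [
    [0,0,0],
    [0,0,0],
    [0,0,0],
    [0,0,0],
    [0,0,0],
    [0,0,0],
    [0,0,0],
    [0,0,0],
    [0,0,0],
    [0,0,0],
    [0,0,0],
    [0,0,0],
    [0,0,0],
    [0,0,0],
    [0,0,0],
    [0,0,0],
    [0,0,0],
    [0,0,0]
  ],
  "delta_pos": [
    [0,0,-1],
    [0,0,-3.5],
    [0,0,-4],
    [0,0,-3.5],
    [0,-2,0],
    [0,-3.3,0],
    [0,-3.3,0],
    [0,-3.3,0],
    [0.5,-3.3,0],
    [0.6,-3.3,0],
    [0.6,-3.3,0],
    [0.6,-3.3,0],
    [0.6,-3.3,0],
    [0.6,-3.3,0],
    [0.6,-2,0],
    [0.6,-0.9,0],
    [0,0,0],
    [0,0,0]
  ],
  "gripper": [5,5,5,5,5,5,5,5,5,5,5,5,5,5,5,5,5,5]
}}

```text
time_s: 30.2
tool_pos: [0.4313, -0.1517, 0.1702]
tool_rot: [180.0, 0.0, -179.9]
force: [0.4, 1.1, -0.0]
grip_width: 0.0566
grasp_force: 25.0
```

Call:
{"api": "drive_tool", "payload": {
  "angular": [
    [0,0,0],
    [0,0,0],
    [0,0,0],
    [0,0,0],
    [0,0,0],
    [0,0,0],
    [0,0,0],
    [0,0,0]
  ],
  "delta_pos": [
    [0,0,2],
    [0,0,3],
    [0,0,3],
    [0,0,2],
    [0,0,0.8],
    [0,0,0.4],
    [0,0,0],
    [0,0,0]
  ],
  "gripper": [5,5,5,5,5,5,5,5]
}}

```text
time_s: 31.0
tool_pos: [0.4321, -0.153, 0.0592]
tool_rot: [-180.0, 0.1, -180.0]
force: [0.3, 0.3, -0.5]
grip_width: 0.0569
grasp_force: 25.0
```

Call:
{"api": "drive_tool", "payload": {
  "angular": [
    [0,0,0],
    [0,0,0],
    [0,0,0],
    [0,0,0],
    [0,0,0],
    [0,0,0],
    [0,0,0],
    [0,0,0],
    [0,0,0],
    [0,0,0],
    [0,0,0],
    [0,0,0],
    [0,0,0],
    [0,0,0]
  ],
  "delta_pos": [
    [0,0,0.2],
    [0,0,0],
    [0,0,0],
    [0,0,0],
    [0,0,0],
    [0,0,0],
    [0,0,-1],
    [0,0,-3],
    [0,0,-4],
    [0,0,-4],
    [0,3,-2],
    [-2,3,0],
    [-2,3,0],
    [0,0,0]
  ],
  "gripper": [5,5,7.4,7.4,7.4,7.4,7.4,7.4,7.4,7.4,7.4,7.4,7.4,7.4]
}}

```text
time_s: 32.4
tool_pos: [0.4732, -0.0578, 0.1974]
tool_rot: [179.9, 0.2, -179.6]
force: [0.8, 0.2, 0.8]
grip_width: 0.074
grasp_force: 0.0
```

```bash
python3 - <<'E'
from h import *
s=eyes.read_camera('side');a=eyes.read_camera('scene')
cv2.imwrite('pics/f.png',np.vstack([s['pixels'][100:,150:470],cv2.resize(a['pixels'][120:260,180:460],(320,160))])[:,:,::-1])
E
```

```text
(no output)
```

View pics/f.png

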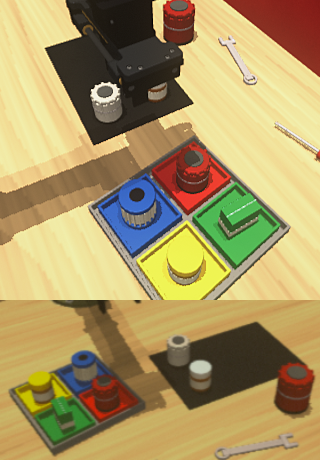

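All four are in their cups. The carton at (240,215) looks possibly tilted, so I'll zoom in on it.

```bash
python3 - <<'E'
from h import *
s=eyes.read_camera('side');a=eyes.read_camera('scene')
f=lambda p:cv2.resize(p,(400,400),interpolation=cv2.INTER_CUBIC)
cv2.imwrite('pics/g.png',np.hstack([f(s['pixels'][230:390,280:440]),f(a['pixels'][160:260,185:285])])[:,:,::-1])
E
```

```text
(no output)
```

View pics/g.png

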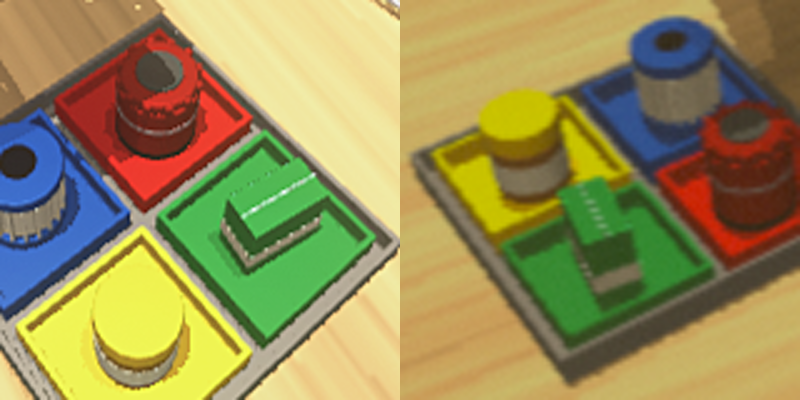

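Zoomed in, the carton stands upright, with its vertical edges plumb and its lower green part blending into the cup. The other three are upright too, and both white parts are still on the mat.

```bash
python3 -c "
from cell import env
print(env.sign_off())"
```

```text
the job is handed in; nothing more can be done
None
```

The red oil filter, yellow-lidded jar, green carton and blue-capped air filter each stand upright in the cup of their colour and are released; the two white parts were left on the mat, and the job was handed in at about 33 s.

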